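# Turn up the tumbler and hold a chilling stone over it with the tongs

### The arm

A 6-joint arm with a two-finger parallel gripper is mounted at the origin on the work surface. World frame = base frame: x ahead of the robot, y to its left, z up, the work surface at z = 0. Lengths are in mm, angles in rad, forces in N, time in s.
With the tool pointing down it reaches from about 350 to 950 mm from the base axis. Payload 17.4 kg.
Tool frame: the origin (TCP) lies between the finger pads; the fingertips stand r.tip_reach ahead of it and the grasp point (between the pads) lies 8 mm behind it (r.tip_reach is the distance from the TCP to the fingertips, in mm); z points along the fingers, x is the direction in which the jaws open and shut, and the axes are right-handed (so a half turn about z gives the same grasp; the last joint's range is limited). The gripper opens to 93 mm and grips with 3 to 60 N. Pads are 15 mm wide; open, the fingers measure 128 mm over their backs; the gripper's body (75 mm by 188 mm) begins 65 mm behind the grasp point.
Start: joints at [1.273, 0.116, 1.442, -0, 1.584, -0.038], TCP at [173.407, 652.352, 229.646] pointing down, gripper open.
Joint ranges: [-2.83, 2.83], [-0.83, 2.19], [0.07, 2.5], [-1.14, 4.28], [0.01, 3], [-2.97, 2.97]. Speed limits (rad/s): [1.89, 1.89, 2.22, 3.14, 3.14, 3.14].

### API

Orientations are given as [roll, pitch, yaw] about the fixed x, y, z axes, in that order (R = Rz(yaw) Ry(pitch) Rx(roll)).
In Python, from bench import r gives the robot as it stands. The module is installed in compiled form; this text tells all that it offers.
- The arm moves only by the shell command python3 -m creep 'ROWS' [FORCE]. ROWS is JSON, a list of rows, each a list of 5 numbers: the gripper's target within -1 to 1 (fully open at 1, half-way at 0, shut at -1), then the shift along the tool's x, y, z in units of 0.05 m (1.0 is 0.05 m), then the turn about the tool's z in units of 0.15 rad (1.0 is 0.15 rad). A call has 1 to 12 rows; each row shifts and turns the commanded pose from where the row before left it, along the tool's axes as they then stand; what a row does not reach is not made up. A row lasts 1/10 s, in which the tool goes at most 50 mm and 8.59 degrees, less where a joint would pass 70% of its speed; a pose out of reach is approached as far as the arm can. A call with a number of a shift or a turn outside -1 to 1 is refused whole. A call with a gripper value outside its range is refused whole. The fingers move at their own pace and stop on an object; FORCE is the grip in N (left out, the last holds). Time passes only in rows, so rows that do not move let the fingers close. It gives the time, the measured TCP pose, the force and the opening at its end, in the units of the state.
- r.read_state(): the state, without advancing time (a new reading comes with each control period).
- r.capture(name): name is "scene" or "top"; returns the picture (400x640x3 uint8, red, green, blue); there is no depth.
- r.camera_params(name): a dict with "fx", "fy", "cx", "cy" (pixels), "extrinsics" (4x4, takes a point from camera to world coordinates). Camera axes: x right, y down, z forward; pixel columns grow to the right and rows downward; lengths in mm; the calibration is good to about 2 mm. A picture is of the moment at which its call begins. camera_params takes no time and is no camera call.
- r.job_done(): hands the job in, once; it reports no verdict.
The state is a dict: "time_s": time; "q": joint angles; "qvel": joint speeds; "effort": joint torques, N m; "tcp_pos": TCP position; "orientation": TCP orientation; "ft_force": force on the tool from outside, world axes, zero at the start; "ft_torque": the same for the moment, N m; "gripper_width": finger opening in mm.
Only numpy, scipy, OpenCV 4.12 (cv2) and the standard library are available. Lean on these libraries where they do the work, as an engineer would, in place of code of your own. Each camera call takes 0.05 s, during which the arm holds its last target.

### The job

A drink is about to be poured at the bar cart: gently, without dropping it, turn the square tumbler that stands mouth down over so that it stands mouth up on the shelf, and let go of it. Then take the tongs, pick the steel chilling stone up from the wooden board between their jaws, never touching it with the gripper's own fingers, and hold it steady over the middle of the tumbler, clear above the rim, ready to be lowered in. Finish while still holding it there in the tongs, and leave the jar, measuring cup, shaker and funnel where they stand.

Things in the scene. Friction and masses are not known exactly. Their poses are not given: they have to be found in the camera images.
- tumbler: square straight-sided amber glass, 64 x 64 mm outside, 90 mm tall, walls 4 mm, base 10 mm thick, about 0.26 kg, at the left or right. Origin: centre of the base's underside; z points from base to open mouth (straight down at the start, origin then 90 mm above the shelf); x and y are the normals of its flat faces, on any of which it lies stably
- tumbler_mouth (a point): centre of the tumbler's rim plane, 90 mm from the base along its z; the opening is 56 x 56 mm
- tongs: flat-strip steel spring tongs, 210 mm long, 0.12 kg, lying on the shelf; the arms open sideways. Origin: on the centre line amid the grip sleeves, at the underside, near the centre of mass; x points to the jaws, y across the arms, z up. The arms end in flat jaw plates 24 mm high from x = 67 to 115 mm, 57 mm apart inside when open. The spring bow is at x = -95 mm
- tongs_grip (a point): where to hold the tongs: on the centre line 12 mm above the origin. Black grip sleeves on the outside of both arms run 30 mm to either side along x, 24 mm high from the underside up; width over them here is 55 mm open and 40 mm closed on the stone (their outer faces stay within 0.05 rad of parallel)
- tongs_jaws (a point): point midway between the jaws, 85 mm ahead of the tongs' origin along x and 12 mm above the underside
- tongs_left (a joint): closing angle of each arm about its hinge 85 mm behind the tongs' origin (both arms move alike): 0 = sprung fully open, about 0.088 = closed on the stone, 0.165 = fully shut. The spring needs about 4.5 N on each sleeve to begin closing and 9 N at the stone; 0.1 rad narrows the jaws' inside gap by 34 mm and the width over the sleeves by 17 mm
- board: pale wooden serving board, 110 x 110 x 15 mm thick, fixed on the shelf; origin at the centre of its underside, z up
- stone: stainless steel chilling stone, an upright round cylinder 28 mm in diameter, 26 mm tall, about 60 g, standing on the board; origin at the centre of its underside, z up
- jar: glass jar of bottle caps, 76 mm wide, 95 mm tall, origin at the centre of its underside; leave alone
- measuring_cup: clear plastic measuring cup with a loop handle at its +y side, 86 mm wide at the rim, 110 mm tall, origin at the centre of its underside; leave alone
- shaker: slim aluminium cocktail shaker, 62 mm wide, 206 mm tall, origin at the centre of its underside; leave alone
- funnel: steel funnel standing wide end down, 94 mm wide, 115 mm tall, origin at the centre of its underside; leave alone
Mind the look-alikes: they are no part of the job. Several things have the shape of the tongs; the one meant has the colours described above.

How it is judged:
By the outcome, as a careful person would: the job done as asked, in the order asked, and still so for the second after the job is handed in, while the arm keeps its last pose, push and grip.
It also fails if it takes over 72 s, if anything falls off the work surface, if the arm or the gripper's body presses on something with over 40 N, if the wrist force passes 120 N, or if a joint passes its speed limit or range.

## Working session

There is one attempt and no reset: what is moved stays moved. The work goes in short steps, Python scripts to look and compute and a shell command to move; the robot and the scene stay as the last step left them, time stands still between calls to the robot, and variables do not carry over. Pictures are saved under pics/ and viewed, and the job is handed in when it is done.

```bash
mkdir -p pics; ls; python3 - <<'E'
from bench import r
import cv2
for n in("scene","top"):
    im=r.capture(n); cv2.imwrite(f"pics/{n}0.png",im[:,:,::-1])
    print(n,r.camera_params(n))
print(r.read_state(), r.tip_reach)
E
```

```text
pics
scene {'fx': 385.618831233477, 'fy': 385.618831233477, 'cx': 325.0282660294897, 'cy': 197.79092208707738, 'extrinsics': array([[ 7.50387550e-01,  4.47360253e-01, -4.86607982e-01,
         9.23750861e+02],
       [ 6.60995042e-01, -5.10105449e-01,  5.50343516e-01,
        -4.47865880e+02],
       [-2.01956869e-03, -7.34616386e-01, -6.78479687e-01,
         6.62769770e+02],
       [ 0.00000000e+00,  0.00000000e+00,  0.00000000e+00,
         1.00000000e+00]])}
top {'fx': 447.6756343518582, 'fy': 447.6756343518582, 'cx': 325.95385136298063, 'cy': 197.88788328294274, 'extrinsics': array([[ 6.10624233e-02, -9.77448519e-01,  2.02152844e-01,
         2.85979255e+02],
       [-9.98122771e-01, -5.88377705e-02,  1.70015091e-02,
        -1.04538023e+01],
       [-4.72387726e-03, -2.02811510e-01, -9.79206401e-01,
         1.27630553e+03],
       [ 0.00000000e+00,  0.00000000e+00,  0.00000000e+00,
         1.00000000e+00]])}
{'time_s': 0.1, 'q': array([ 1.27322511e+00,  1.16435995e-01,  1.44217168e+00, -3.67625080e-05,
        1.58397376e+00, -3.77818227e-02]), 'qvel': array([-0.00163873, -0.00204085, -0.00113801,  0.00104755,  0.00254531,
        0.00025752]), 'effort': array([ 1.06555904e-03, -7.22891164e+01, -6.23865724e+01,  7.81579572e-02,
        2.27446767e-02, -5.93978029e-05]), 'tcp_pos': array([173.35342933, 652.19888674, 228.99698878]), 'orientation': array([-3.14159204e+00,  9.89461514e-04,  1.31100647e+00]), 'ft_force': array([ 1.16420821, -0.28945485,  0.45335162]), 'ft_torque': array([-0.02493505, -0.02935045, -0.05267531]), 'gripper_width': 92.90003064048426} 11.0
```

View pics/scene0.png

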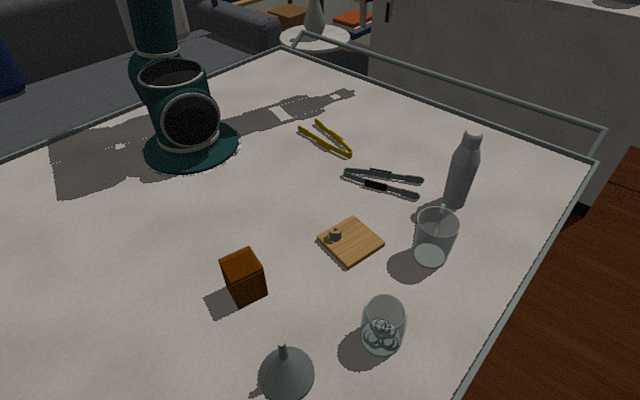

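View pics/top0.png

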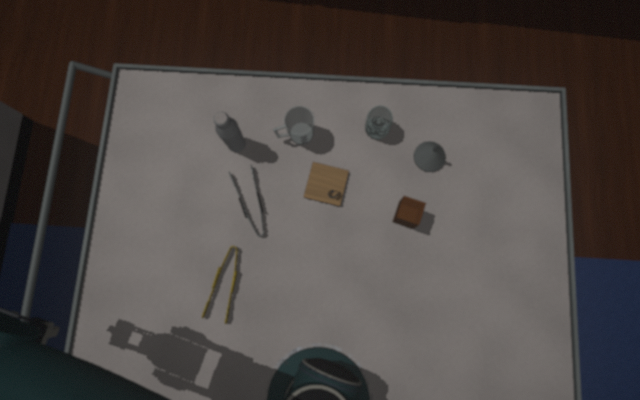

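```bash
python3 - <<'E'
import cv2
t=cv2.imread("pics/top0.png"); s=cv2.imread("pics/scene0.png")
def crop(im,x0,y0,x1,y1,n,f):
    c=cv2.convertScaleAbs(im[y0:y1,x0:x1],alpha=1.6,beta=10); cv2.imwrite(n,cv2.resize(c,None,fx=f,fy=f,interpolation=cv2.INTER_CUBIC))
crop(t,200,90,460,260,"pics/t_a.png",3)
crop(s,200,140,440,320,"pics/s_a.png",3)
E
```

```text
(no output)
```

View pics/t_a.png

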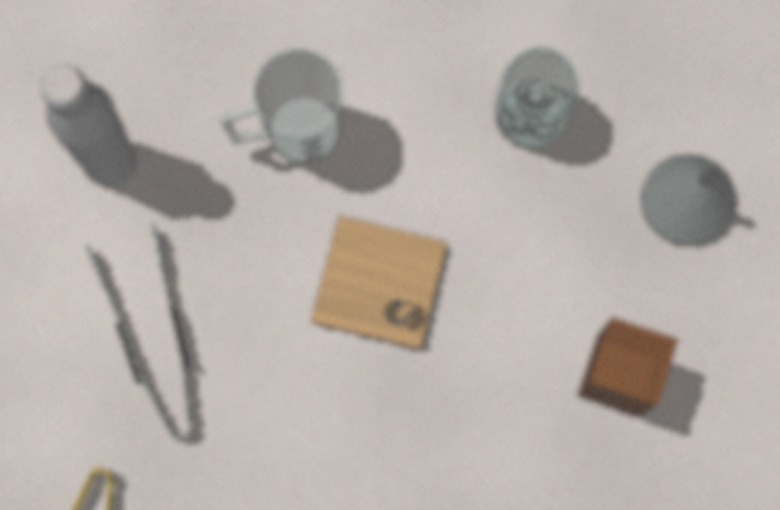

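View pics/s_a.png

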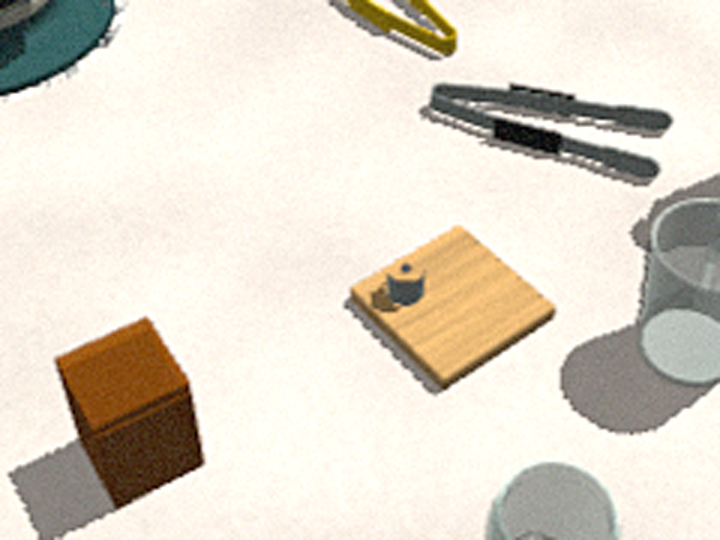

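```bash
cat > h.py <<'E'
import numpy as np, cv2
from bench import r
from scipy.optimize import least_squares
P={n:r.camera_params(n) for n in("scene","top")}
def proj(n,p):
    c=P[n];T=np.linalg.inv(c["extrinsics"]);q=np.atleast_2d(p)@T[:3,:3].T+T[:3,3]
    return np.c_[c["fx"]*q[:,0]/q[:,2]+c["cx"],c["fy"]*q[:,1]/q[:,2]+c["cy"]]
def back(n,uv,z):
    c=P[n];d=np.array([(uv[0]-c["cx"])/c["fx"],(uv[1]-c["cy"])/c["fy"],1]);E=c["extrinsics"]
    d=E[:3,:3]@d;o=E[:3,3];return o+d*(z-o[2])/d[2]
def crop(n,x0,y0,x1,y1,name,f,a=1.6,pts=()):
    im=r.capture(n)[:,:,::-1];c=cv2.convertScaleAbs(im[y0:y1,x0:x1],alpha=a,beta=10)
    c=cv2.resize(c,None,fx=f,fy=f,interpolation=cv2.INTER_CUBIC)
    for u,v in pts: cv2.circle(c,(int((u-x0+.5)*f),int((v-y0+.5)*f)),2,(0,0,255),-1)
    cv2.imwrite("pics/"+name,c)
E
python3 - <<'E'
from h import *
S=lambda u,v:((u+.5)/3-.5+200,(v+.5)/3-.5+140)
T=lambda u,v:((u+.5)/3-.5+200,(v+.5)/3-.5+90)
print("tumbler top corners scene");
for p in[(147,319),(56,358),(97,430),(188,380)]:print(back("scene",S(*p),90).round(1))
for p in[(203,464),(115,507)]:print(back("scene",S(*p),0).round(1))
print("top");
for p in[(612,319),(676,339)]:print(back("top",T(*p),90).round(1)) 
print("board")
for p in[(352,291),(458,226),(555,308),(443,382)]:print(back("scene",S(*p),15).round(1))
for p in[(341,215),(448,242),(427,350),(311,322)]:print(back("top",T(*p),15).round(1))
print("stone",back("scene",S(406,270),41),back("top",T(404,314),28))
print("tongs")
for p in[(435,85),(655,165),(668,114),(528,122),(543,84)]:print(back("scene",S(*p),24).round(1))
for p in[(190,438),(92,248),(158,228),(130,350),(185,338)]:print(back("top",T(*p),12).round(1))
print("others")
for n,p,z in[("shaker",(64,85),206),("cup",(302,130),0),("jar",(532,115),20),("funnel",(690,200),5)]:print(n,back("top",T(*p),z).round(1))
E
```

```text
tumbler top corners scene
[ 492.8 -183.3   90. ]
[ 474.5 -241.3   90. ]
[ 536.1 -258.3   90. ]
[ 549.  -198.4   90. ]
[ 549.4 -199.     0. ]
[ 530.7 -258.2    0. ]
top
[ 548.7 -199.5   90. ]
[ 533.8 -257.3   90. ]
board
[530.2 -30.2  15. ]
[547.2  75.1  15. ]
[653.3  55.7  15. ]
[633.7 -50.6  15. ]
[653.2  55.   15. ]
[632.2 -50.6  15. ]
[524.5 -36.   15. ]
[545.1  76.6  15. ]
stone [561.90004983  -6.07432756  41.        ] [555.45607306 -12.00375049  28.        ]
tongs
[427.6 192.5  24. ]
[630.2 229.7  24. ]
[604.1 293.7  24. ]
[519.7 205.5  24. ]
[498.9 256.9  24. ]
[427.  183.1  12. ]
[606.3 295.   12. ]
[630.3 232.7  12. ]
[507.9 248.1  12. ]
[522.8 196.5  12. ]
others
shaker [697.6 286.7 206. ]
cup [743.4 100.6   0. ]
jar [ 765.3 -126.6   20. ]
funnel [ 691.9 -286.5    5. ]
```

```bash
python3 - <<'E'
from h import *
S=lambda u,v:((u+.5)/3-.5+200,(v+.5)/3-.5+140)
T=lambda u,v:((u+.5)/3-.5+200,(v+.5)/3-.5+90)
def box(p,zs,L=32):
    c,s=np.cos(p[2]),np.sin(p[2]);return np.array([[p[0]+c*a*L-s*b*L,p[1]+s*a*L+c*b*L,z] for a,b,z in zs])
obsS=np.array([S(*p) for p in[(147,319),(56,358),(188,380),(203,464),(115,507)]]);mS=[(-1,1,90),(-1,-1,90),(1,1,90),(1,1,0),(1,-1,0)]
obsT=np.array([T(*p) for p in[(612,319),(676,339)]]);mT=[(1,1,90),(1,-1,90)]
f=lambda p:np.r_[(proj("scene",box(p,mS))-obsS).ravel(),(proj("top",box(p,mT))-obsT).ravel()]
s=least_squares(f,[511,-220,-.26]);print(s.x,s.fun.round(1))
full=[(a,b,z) for a in(-1,1) for b in(-1,1) for z in(0,90)]
crop("top",370,170,460,250,"t1.png",6,1.6,proj("top",box(s.x,full)))
crop("scene",200,230,300,330,"s1.png",5,1.6,proj("scene",box(s.x,full)))
a=cv2.imread("pics/t1.png");b=cv2.imread("pics/s1.png");h=500
cv2.imwrite("pics/f1.png",cv2.resize(np.hstack([a[:480,:540],b[:480,:500]]),None,fx=.75,fy=.75))
E
```

```text
[ 5.10989117e+02 -2.20040544e+02 -2.84072644e-01] [-0.  -1.8 -1.2 -0.7  0.7  0.4  0.7  0.1  0.   1.1 -0.4 -0.7  0.9  0.4]
```

View pics/f1.png

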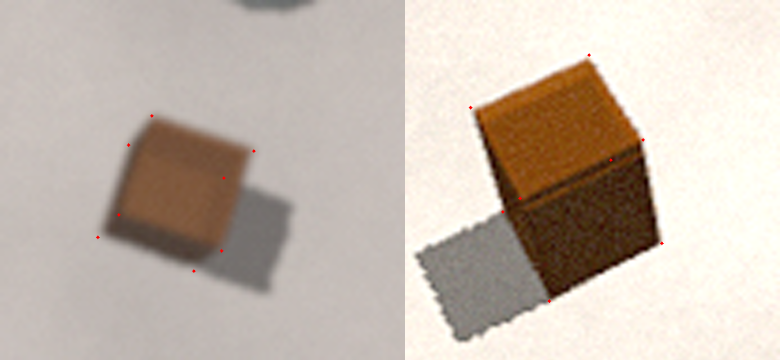

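```bash
python3 -m creep '[[1,0,0,0,1],[1,0,0,0,1],[1,0,0,0,1],[1,0,0,0,1],[1,0,0,0,1],[1,0,0,0,1],[1,0,0,0,1],[1,0,0,0,1],[1,0,0,0,1],[1,0,0,0,1],[1,0,0,0,0.57]]' 4; python3 -m creep '[[1,0.3,0.4,0,0],[1,0.47,0.61,0,0],[1,0.47,0.61,0,0],[1,0.47,0.61,0,0],[1,0.47,0.61,0,0],[1,0.47,0.61,0,0],[1,0.47,0.61,0,0],[1,0.47,0.61,0,0],[1,0.47,0.61,0,0],[1,0.47,0.61,0,0],[1,0.47,0.61,0,0],[1,0.47,0.61,0,0]]'; python3 -m creep '[[1,0.47,0.61,0,0],[1,0.47,0.61,0,0],[1,0.47,0.61,0,0],[1,0.47,0.61,0,0],[1,0.47,0.61,0,0],[1,0.47,0.61,0,0],[1,0.47,0.61,0,0],[1,0.47,0.61,0,0],[1,0.47,0.61,0,0],[1,0.3,0.4,0,0],[1,0,0,0,0],[1,0,0,0,0]]'
```

```text
time_s: 1.3
tcp_pos: [173.4, 652.3, 229.4]
orientation: [3.141, 0.0, -0.281]
ft_force: [-0.5, -0.5, -0.1]
gripper_width: 92.8
time_s: 2.5
tcp_pos: [340.4, 234.6, 229.7]
orientation: [-3.141, -0.0, -0.274]
ft_force: [1.2, 0.5, 0.3]
gripper_width: 93.2
time_s: 3.7
tcp_pos: [478.3, -109.0, 229.4]
orientation: [-3.141, 0.001, -0.276]
ft_force: [0.2, -0.4, -0.7]
gripper_width: 92.7
```

```bash
cat >> h.py <<'E'
def go(x,y,z,yaw=None):
    s=r.read_state();p=s["tcp_pos"];a=s["orientation"][2];d=np.array([x,y,z])-p
    print("units x %.3f y %.3f z %.3f"%((d[0]*np.cos(a)+d[1]*np.sin(a))/50,(d[0]*np.sin(a)-d[1]*np.cos(a))/50,-d[2]/50), "turn %.2f"%(((a-yaw+np.pi)%(2*np.pi)-np.pi)/.15) if yaw is not None else "", "t",s["time_s"],p.round(1),"yaw",a.round(3),"w",round(s["gripper_width"],1),"F",s["ft_force"].round(1))
E
python3 -c "
from h import *
go(511+20*.2715,-220+20*.962,42,-.275)"
```

```text
units x 1.233 y 1.559 z 3.748 turn -0.00 t 3.7 [ 478.3 -109.   229.4] yaw -0.276 w 92.7 F [ 0.2 -0.4 -0.7]
```

```bash
python3 -m creep '[[1,0.31,0.39,0,0],[1,0.31,0.39,0,0],[1,0.31,0.39,0,0],[1,0.3,0.39,0,0],[1,0,0,0.6,0],[1,0,0,0.6,0],[1,0,0,0.6,0],[1,0,0,0.6,0],[1,0,0,0.6,0],[1,0,0,0.5,0],[1,0,0,0.25,0],[1,0,0,0,0]]'; python3 - <<'E'
from h import *
go(511+20*.2715,-220+20*.962,42,-.275)
crop("scene",180,140,320,330,"s2.png",3)
E
```

```text
time_s: 4.9
tcp_pos: [515.9, -199.5, 41.0]
orientation: [-3.141, 0.002, -0.274]
ft_force: [0.9, -0.8, -0.9]
gripper_width: 93.3
units x 0.016 y 0.021 z -0.020 turn 0.01 t 4.9 [ 515.9 -199.5   41. ] yaw -0.274 w 93.3 F [ 0.9 -0.8 -0.9]
```

View pics/s2.png

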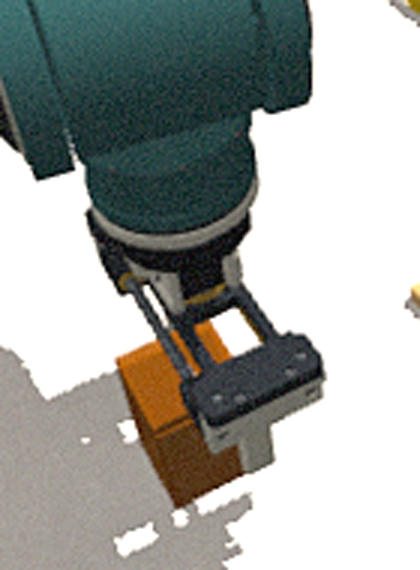

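```bash
python3 -m creep '[[-1,0,0,0,0],[-1,0,0,0,0],[-1,0,0,0,0],[-1,0,0,0,0],[-1,0,0,0,0],[-1,0,0,0,0],[-1,0,0,0,0],[-1,0,0,0,0]]' 4; python3 -c "
from h import *
u0,w0=-52,50
a=np.radians(np.arange(0,91,5));u=u0*np.cos(a)+w0*np.sin(a);w=w0*np.cos(a)-u0*np.sin(a)
print((np.c_[np.diff(u),-np.diff(w)]/50).round(2).tolist())
go(516,-200,42)"
```

```text
time_s: 5.75
tcp_pos: [516.8, -200.7, 42.6]
orientation: [3.141, -0.001, -0.275]
ft_force: [-0.9, 1.2, 5.1]
gripper_width: 64.0
[[0.09, -0.09], [0.1, -0.08], [0.1, -0.07], [0.11, -0.06], [0.12, -0.05], [0.12, -0.04], [0.12, -0.03], [0.12, -0.02], [0.13, -0.01], [0.13, 0.0], [0.13, 0.01], [0.12, 0.02], [0.12, 0.04], [0.12, 0.05], [0.11, 0.06], [0.11, 0.07], [0.1, 0.07], [0.09, 0.08]]
units x -0.019 y -0.010 z 0.013  t 5.75 [ 516.8 -200.7   42.6] yaw -0.275 w 64.0 F [-0.9  1.2  5.1]
```

```bash
python3 -m creep '[[-1,0,0.09,-0.09,0],[-1,0,0.1,-0.08,0],[-1,0,0.1,-0.07,0],[-1,0,0.11,-0.06,0],[-1,0,0.12,-0.05,0],[-1,0,0,0,0]]'; python3 - <<'E'
from h import *
go(516,-200,42)
crop("scene",180,200,320,330,"s3.png",4)
E
```

```text
time_s: 6.35
tcp_pos: [509.4, -226.4, 60.0]
orientation: [3.141, -0.0, -0.275]
ft_force: [-0.2, 0.4, -3.5]
gripper_width: 64.0
units x -0.016 y -0.545 z 0.360  t 6.35 [ 509.4 -226.4   60. ] yaw -0.275 w 64.0 F [-0.2  0.4 -3.5]
```

View pics/s3.png

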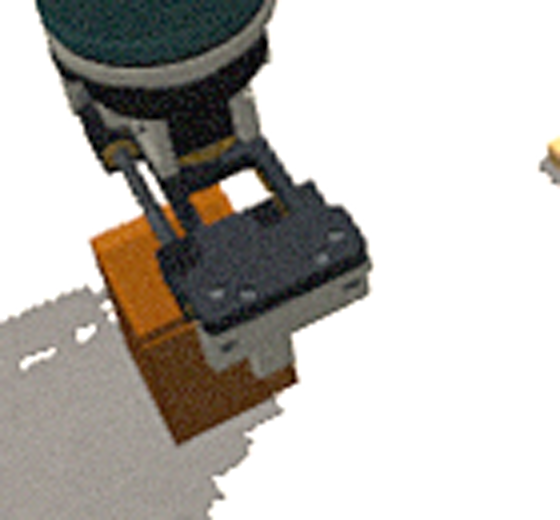

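```bash
python3 -m creep '[[-1,0,0,0.1,0],[-1,0,0,0.1,0],[-1,0,0,0.06,0],[-1,0,0,0.04,0],[-1,0,0,0.03,0],[-1,0,0,0,0]]' ; python3 - <<'E'
from h import *
go(516,-200,42)
crop("scene",180,200,320,330,"s4.png",4)
E
```

```text
time_s: 7.0
tcp_pos: [509.5, -225.5, 43.0]
orientation: [-3.142, 0.0, -0.274]
ft_force: [-0.0, -0.5, -3.4]
gripper_width: 64.2
units x -0.013 y -0.527 z 0.021  t 7.0 [ 509.5 -225.5   43. ] yaw -0.274 w 64.2 F [-0.  -0.5 -3.4]
```

View pics/s4.png

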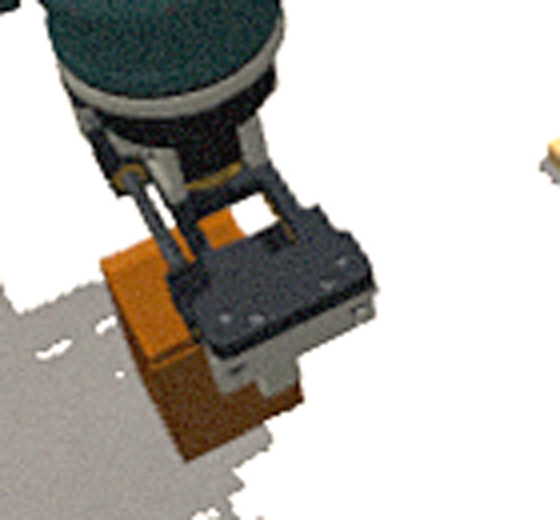

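```bash
python3 -m creep '[[-1,0,0,0.015,0],[-1,0,0,0.01,0],[-1,0,0,0,0]]'; python3 -m creep '[[-1,0,0,0.02,0],[-1,0,0,0,0]]' 
```

```text
time_s: 7.35
tcp_pos: [509.7, -225.7, 42.5]
orientation: [3.141, -0.0, -0.275]
ft_force: [-2.5, 2.9, 5.5]
gripper_width: 64.0
time_s: 7.55
tcp_pos: [509.6, -225.8, 41.4]
orientation: [3.141, -0.0, -0.274]
ft_force: [-2.7, 0.9, 4.2]
gripper_width: 64.5
```

```bash
python3 -m creep '[[1,0,0,0,0],[1,0,0,0,0],[1,0,0,0,0],[1,0,0,0,0],[1,0,-0.02,-0.3,0],[1,0,-0.02,-0.4,0],[1,0,0,-0.29,0],[1,0,0,0,0]]' 3 ; python3 - <<'E'
from h import *
go(516,-200,92)
crop("scene",180,200,320,330,"s5.png",4)
crop("top",350,150,450,250,"t5.png",6)
E
```

```text
time_s: 8.35
tcp_pos: [511.1, -224.2, 93.4]
orientation: [3.141, -0.004, -0.274]
ft_force: [-0.3, 0.4, -0.0]
gripper_width: 93.4
units x -0.036 y -0.492 z 0.027  t 8.35 [ 511.1 -224.2   93.4] yaw -0.274 w 93.4 F [-0.3  0.4 -0. ]
```

View pics/s5.png

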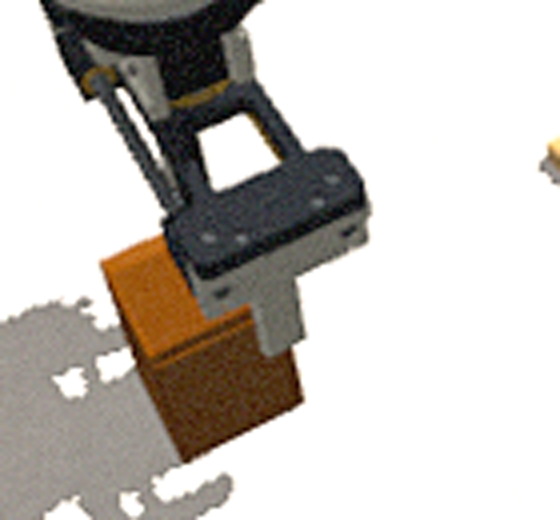

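View pics/t5.png

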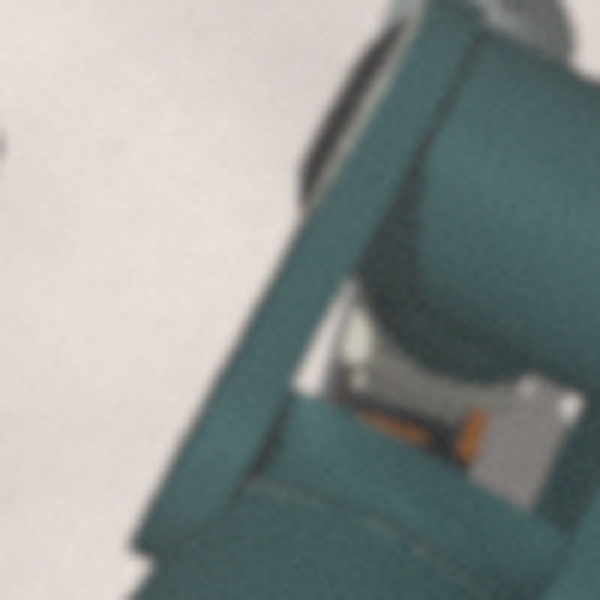

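```bash
python3 -m creep '[[-1,0,0,0,0],[-1,0,0,0,0],[-1,0,0,0,0],[-1,0,0,0,0],[-1,0,0,0,0],[-1,0,0,0,0],[-1,0,0,0,0]]' 3; python3 -c "
from h import *
u0,w0=-54,85
a=np.radians(np.arange(0,91,4));u=u0*np.cos(a)+w0*np.sin(a);w=w0*np.cos(a)-u0*np.sin(a)
print((np.c_[np.diff(u),-np.diff(w)]/50).round(2).tolist())
go(516,-200,42)"
```

```text
time_s: 9.15
tcp_pos: [509.9, -223.7, 90.2]
orientation: [-3.142, 0.0, -0.275]
ft_force: [-0.3, -0.1, -2.4]
gripper_width: 64.1
[[0.12, -0.07], [0.13, -0.06], [0.13, -0.05], [0.13, -0.04], [0.14, -0.04], [0.14, -0.03], [0.14, -0.02], [0.14, -0.01], [0.14, 0.0], [0.14, 0.01], [0.14, 0.02], [0.14, 0.03], [0.13, 0.04], [0.13, 0.05], [0.13, 0.06], [0.12, 0.07], [0.12, 0.08], [0.11, 0.09], [0.11, 0.09], [0.1, 0.1], [0.09, 0.11], [0.08, 0.11]]
units x -0.011 y -0.488 z 0.964  t 9.15 [ 509.9 -223.7   90.2] yaw -0.275 w 64.1 F [-0.3 -0.1 -2.4]
```

```bash
python3 -m creep '[[-1,0,0.12,-0.07,0],[-1,0,0.13,-0.06,0],[-1,0,0.13,-0.05,0],[-1,0,0.13,-0.04,0],[-1,0,0,0,0]]' ; python3 - <<'E'
from h import *
go(516,-200,92)
crop("scene",180,200,320,330,"s6.png",4)
E
```

```text
time_s: 9.65
tcp_pos: [503.0, -249.2, 102.0]
orientation: [3.141, -0.001, -0.275]
ft_force: [-0.1, 1.6, 3.1]
gripper_width: 63.9
units x -0.018 y -1.018 z 0.200  t 9.65 [ 503.  -249.2  102. ] yaw -0.275 w 63.9 F [-0.1  1.6  3.1]
```

View pics/s6.png

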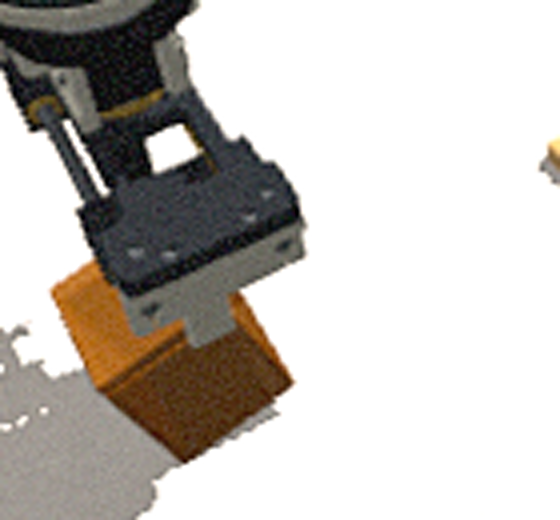

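```bash
python3 -m creep '[[-1,0,0.14,-0.04,0],[-1,0,0.14,-0.03,0],[-1,0,0.14,-0.02,0],[-1,0,0.14,-0.01,0],[-1,0,0.14,0,0],[-1,0,0.14,0.01,0],[-1,0,0.14,0.02,0],[-1,0,0,0,0]]' ; python3 - <<'E'
from h import *
go(516,-200,92)
crop("scene",140,200,320,350,"s7.png",4)
E
```

```text
time_s: 10.5
tcp_pos: [489.6, -296.3, 104.8]
orientation: [3.141, 0.0, -0.275]
ft_force: [-0.7, -0.8, 0.2]
gripper_width: 64.1
units x -0.014 y -1.997 z 0.255  t 10.5 [ 489.6 -296.3  104.8] yaw -0.275 w 64.1 F [-0.7 -0.8  0.2]
```

View pics/s7.png

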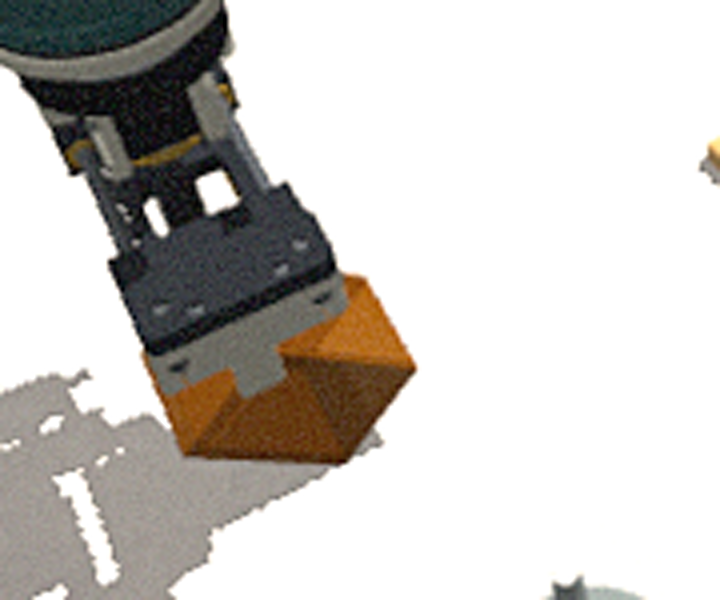

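```bash
python3 -m creep '[[-1,0,0.14,0.03,0],[-1,0,0.13,0.04,0],[-1,0,0.13,0.05,0],[-1,0,0.13,0.06,0],[-1,0,0.12,0.07,0],[-1,0,0.12,0.08,0],[-1,0,0.11,0.09,0],[-1,0,0,0,0]]' ; python3 - <<'E'
from h import *
go(516,-200,92)
crop("scene",140,200,320,350,"s8.png",4)
E
```

```text
time_s: 11.35
tcp_pos: [477.5, -338.3, 83.1]
orientation: [-3.142, 0.001, -0.275]
ft_force: [0.3, -1.5, -1.0]
gripper_width: 64.1
units x -0.010 y -2.872 z -0.178  t 11.35 [ 477.5 -338.3   83.1] yaw -0.275 w 64.1 F [ 0.3 -1.5 -1. ]
```

View pics/s8.png

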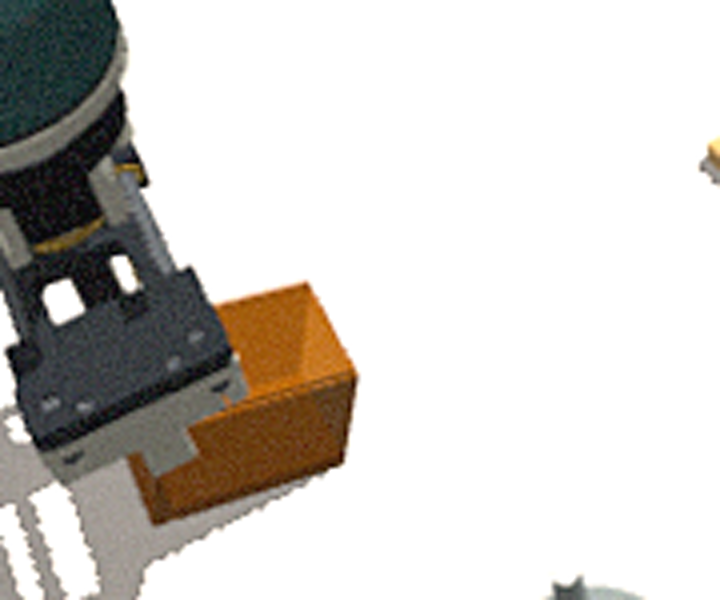

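```bash
python3 -m creep '[[-1,0,0.11,0.09,0],[-1,0,0.1,0.1,0],[-1,0,0.09,0.1,0],[-1,0,0.07,0.08,0],[-1,0,0.02,0.05,0],[-1,0,0,0,0]]' ; python3 - <<'E'
from h import *
go(516,-200,92)
crop("scene",140,200,320,350,"s9.png",4)
E
```

```text
time_s: 12.0
tcp_pos: [472.4, -356.6, 62.4]
orientation: [-3.141, 0.001, -0.275]
ft_force: [-0.2, 0.6, -1.6]
gripper_width: 64.2
units x -0.011 y -3.250 z -0.592  t 12.0 [ 472.4 -356.6   62.4] yaw -0.275 w 64.2 F [-0.2  0.6 -1.6]
```

View pics/s9.png

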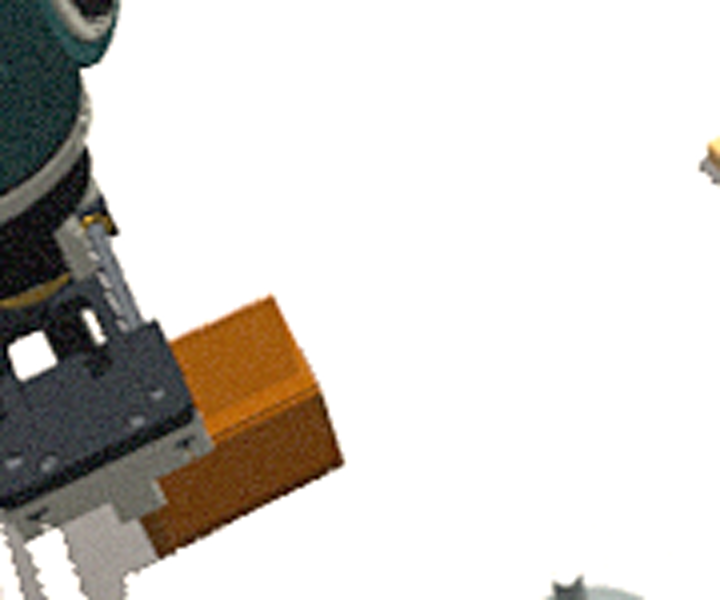

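```bash
python3 -m creep '[[-1,0,0.01,0.03,0],[-1,0,0.01,0.02,0],[-1,0,0,0,0]]';python3 -m creep '[[-1,0,0,0.02,0],[-1,0,0,0.02,0],[-1,0,0,0,0]]' 
```

```text
time_s: 12.35
tcp_pos: [472.5, -357.5, 60.7]
orientation: [3.142, -0.0, -0.274]
ft_force: [-1.3, 0.2, 2.6]
gripper_width: 64.1
time_s: 12.65
tcp_pos: [472.4, -357.6, 58.4]
orientation: [3.141, -0.0, -0.275]
ft_force: [-1.7, -0.3, 3.5]
gripper_width: 64.3
```

```bash
python3 -c "
from h import *
p=back('scene',(225.75,315.5),0);s=np.array([509.9,-223.7]);d=np.array([-.2715,-.962])
print(p,(p[:2]-s)@d)"
python3 -m creep '[[1,0,0,0,0],[1,0,0,0,0],[1,0,0,0,0],[1,0,0,0,0],[1,0,-0.2,-0.15,0],[1,0,-0.3,0,0],[1,0,-0.4,0,0],[1,0,-0.4,0,0],[1,0,-0.26,0,0],[1,0,0,0,0]]' 3 ; python3 - <<'E'
from h import *
go(516,-200,66)
crop("scene",140,200,320,350,"s10.png",4)
E
```

```text
[ 524.67741688 -282.97340876    0.        ] 53.0089505456878
time_s: 13.65
tcp_pos: [494.1, -280.7, 66.1]
orientation: [-3.142, -0.0, -0.273]
ft_force: [-0.4, -0.3, 0.7]
gripper_width: 93.1
units x -0.012 y -1.673 z 0.003  t 13.65 [ 494.1 -280.7   66.1] yaw -0.273 w 93.1 F [-0.4 -0.3  0.7]
```

View pics/s10.png

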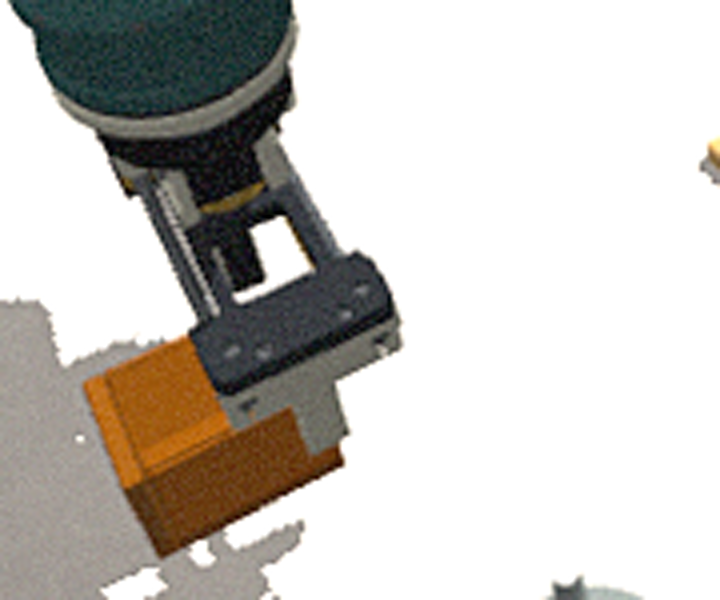

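```bash
python3 -m creep '[[-1,0,0,0,0],[-1,0,0,0,0],[-1,0,0,0,0],[-1,0,0,0,0],[-1,0,0,0,0],[-1,0,0,0,0],[-1,0,0,0,0]]' 3; python3 -c "
from h import *
u0,w0=-84,59
a=np.radians(np.arange(0,91,4));u=u0*np.cos(a)+w0*np.sin(a);w=w0*np.cos(a)-u0*np.sin(a)
print((np.c_[np.diff(u),-np.diff(w)]/50).round(2).tolist(),u[-1]-u0,w[-1])"
```

```text
time_s: 14.4
tcp_pos: [493.4, -282.5, 65.8]
orientation: [3.142, 0.0, -0.275]
ft_force: [-0.2, -0.9, -2.0]
gripper_width: 64.1
[[0.09, -0.11], [0.09, -0.11], [0.1, -0.1], [0.11, -0.09], [0.11, -0.09], [0.12, -0.08], [0.13, -0.07], [0.13, -0.06], [0.13, -0.05], [0.14, -0.04], [0.14, -0.03], [0.14, -0.02], [0.14, -0.01], [0.14, -0.0], [0.14, 0.01], [0.14, 0.02], [0.14, 0.03], [0.14, 0.04], [0.14, 0.05], [0.13, 0.06], [0.13, 0.07], [0.12, 0.07]] 140.03250107111654 86.00789977505161
```

```bash
python3 -m creep '[[-1,0,0.09,-0.11,0],[-1,0,0.09,-0.11,0],[-1,0,0.1,-0.1,0],[-1,0,0.11,-0.09,0],[-1,0,0.11,-0.09,0],[-1,0,0.12,-0.08,0],[-1,0,0,0,0]]' ; python3 - <<'E'
from h import *
go(516,-200,66)
crop("scene",140,200,320,350,"s11.png",4)
E
```

```text
time_s: 15.1
tcp_pos: [485.0, -313.1, 95.6]
orientation: [3.141, -0.001, -0.275]
ft_force: [0.1, 0.7, 1.2]
gripper_width: 63.7
units x -0.018 y -2.345 z 0.591  t 15.1 [ 485.  -313.1   95.6] yaw -0.275 w 63.7 F [0.1 0.7 1.2]
```

View pics/s11.png

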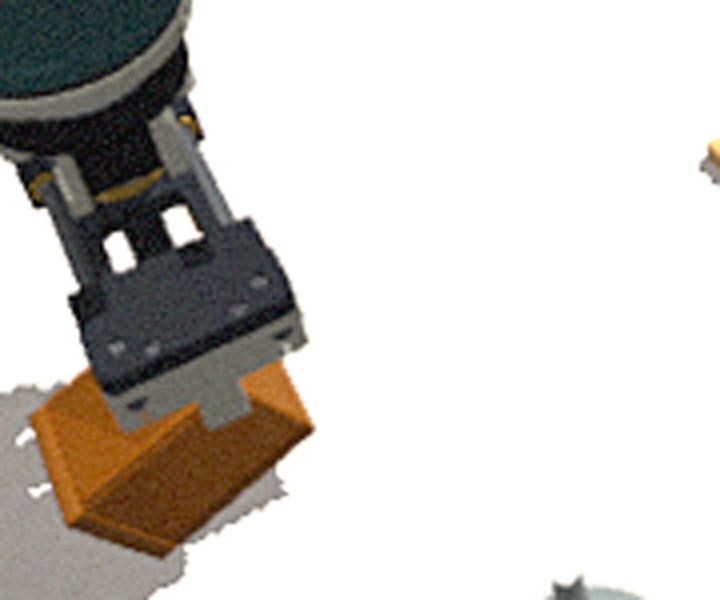

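Tilting well (~24°), pivot edge still at crop (162,556). Continue.

```bash
python3 -m creep '[[-1,0,0.13,-0.07,0],[-1,0,0.13,-0.06,0],[-1,0,0.13,-0.05,0],[-1,0,0.14,-0.04,0],[-1,0,0.14,-0.03,0],[-1,0,0.14,-0.02,0],[-1,0,0.14,-0.01,0],[-1,0,0,0,0]]' ; python3 - <<'E'
from h import *
go(516,-200,66)
crop("scene",120,200,300,350,"s12.png",4)
E
```

```text
time_s: 15.95
tcp_pos: [472.0, -358.9, 109.0]
orientation: [3.141, -0.0, -0.275]
ft_force: [0.1, 0.2, 2.3]
gripper_width: 64.2
units x -0.017 y -3.297 z 0.861  t 15.95 [ 472.  -358.9  109. ] yaw -0.275 w 64.2 F [0.1 0.2 2.3]
```

View pics/s12.png

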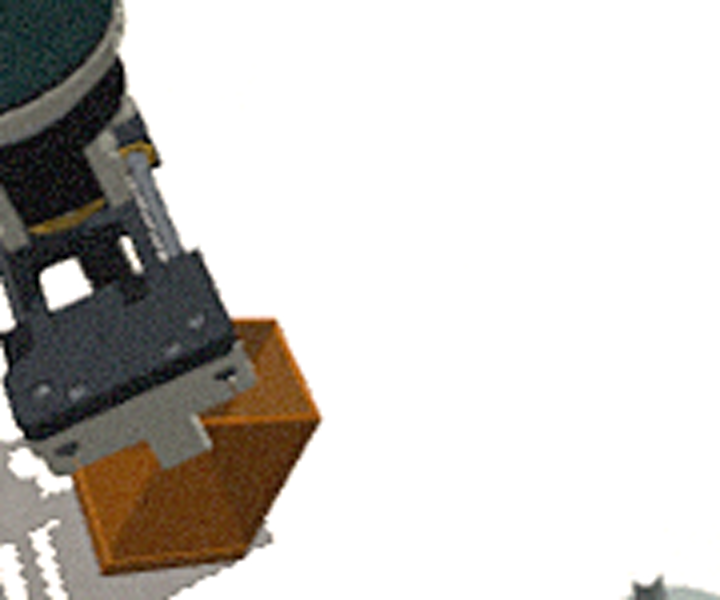

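```bash
python3 -m creep '[[-1,0,0.14,0,0],[-1,0,0.14,0.01,0],[-1,0,0.14,0.02,0],[-1,0,0.14,0.03,0],[-1,0,0.14,0.04,0],[-1,0,0.13,0.05,0],[-1,0,0,0,0]]' ; python3 - <<'E'
from h import *
go(516,-200,66)
crop("scene",120,200,300,350,"s13.png",4)
E
```

```text
time_s: 16.7
tcp_pos: [460.6, -398.8, 101.0]
orientation: [3.141, 0.0, -0.275]
ft_force: [0.3, -1.2, 1.3]
gripper_width: 63.7
units x -0.015 y -4.127 z 0.701  t 16.7 [ 460.6 -398.8  101. ] yaw -0.275 w 63.7 F [ 0.3 -1.2  1.3]
```

View pics/s13.png

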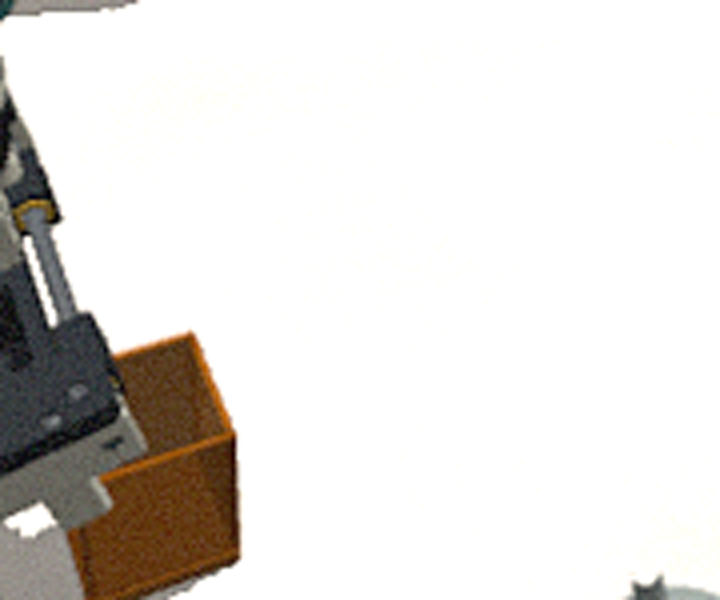

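```bash
python3 -m creep '[[-1,0,0.13,0.06,0],[-1,0,0.12,0.06,0],[-1,0,0.08,0.05,0],[-1,0,0,0,0]]' ; python3 - <<'E'
from h import *
go(516,-200,66)
crop("scene",120,200,300,350,"s14.png",4)
E
```

```text
time_s: 17.15
tcp_pos: [456.3, -414.3, 92.4]
orientation: [-3.142, 0.0, -0.275]
ft_force: [-0.1, -1.8, 0.4]
gripper_width: 64.1
units x -0.014 y -4.450 z 0.529  t 17.15 [ 456.3 -414.3   92.4] yaw -0.275 w 64.1 F [-0.1 -1.8  0.4]
```

View pics/s14.png

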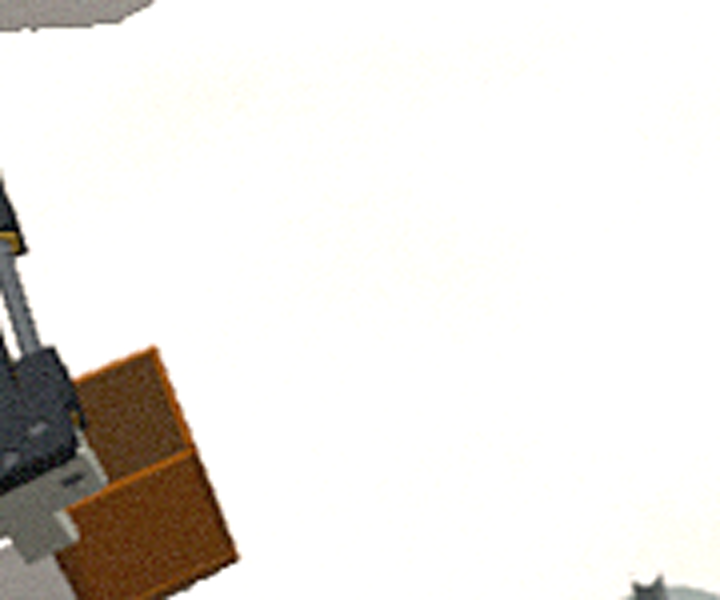

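```bash
python3 -c "
from h import *
S=lambda u,v:((u+.5)/4-.5+120,(v+.5)/4-.5+200)
b=back('scene',S(238,558),0);m=back('scene',S(192,450),90)
print(b,m,(m-b)[:2]@np.array([-.2715,-.962]))"
python3 -m creep '[[-1,0,0,0.03,0],[-1,0,0,0.02,0],[-1,0,0,0,0]]'
```

```text
[ 499.2232499  -368.57624435    0.        ] [ 501.42400928 -365.16607948   90.        ] -3.87808477768591
time_s: 17.5
tcp_pos: [456.6, -413.8, 90.5]
orientation: [3.141, -0.0, -0.274]
ft_force: [-1.2, -2.5, 1.6]
gripper_width: 63.8
```

```bash
python3 -m creep '[[-1,0,0.04,0.0,0],[-1,0,0.02,0.02,0],[-1,0,0,0,0]]'; python3 - <<'E'
from h import *
crop("scene",120,200,300,350,"s15.png",4)
E
```

```text
time_s: 17.8
tcp_pos: [455.5, -416.7, 89.1]
orientation: [-3.141, 0.0, -0.275]
ft_force: [-0.7, -0.9, 0.3]
gripper_width: 64.1
```

View pics/s15.png

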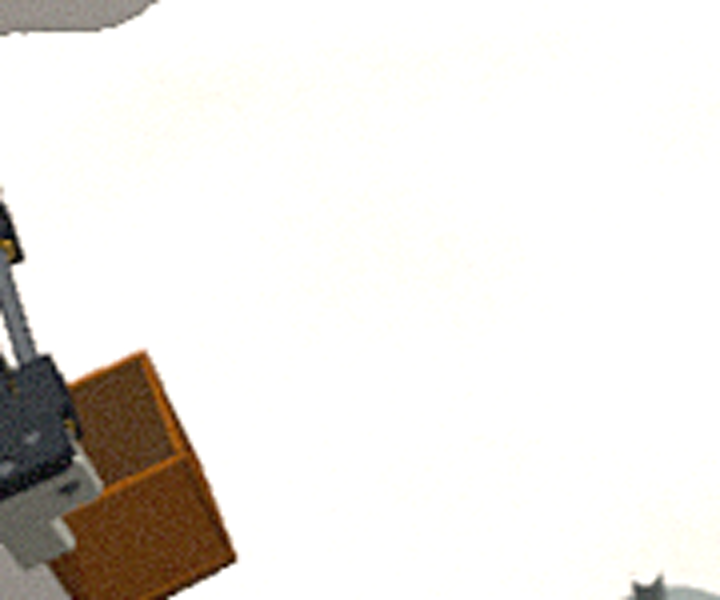

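```bash
python3 -m creep '[[0.5,0,0,0.02,0],[0.5,0,0,0,0],[1,0,0,0,0],[1,0,0,0,0],[1,0,0,0,0],[1,0,0,-0.5,0],[1,0,0,-0.9,0],[1,0,0,-0.9,0],[1,0,-0.5,-0.5,0],[1,0,-1,0,0],[1,0,-1,0,0],[1,0,-1,0,0]]'; python3 - <<'E'
from h import *
crop("scene",120,200,300,350,"s16.png",4)
crop("top",400,150,500,250,"t16.png",5,2)
go(500,200,200)
E
```

```text
time_s: 19.05
tcp_pos: [503.2, -246.6, 228.7]
orientation: [3.142, -0.001, -0.275]
ft_force: [-0.5, -0.5, -0.7]
gripper_width: 93.1
units x -2.453 y -8.532 z 0.579  t 19.15 [ 504.3 -243.8  228.9] yaw -0.27 w 93.3 F [-0.3 -0.4 -0.6]
```

View pics/s16.png

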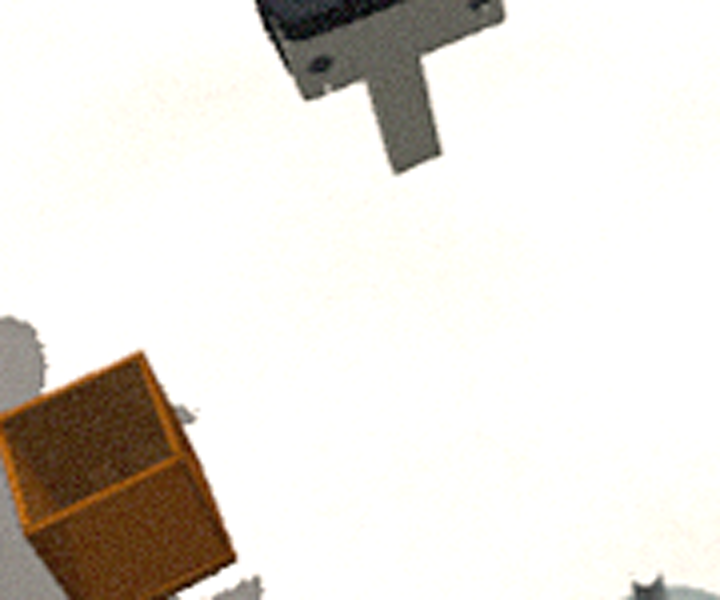

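View pics/t16.png

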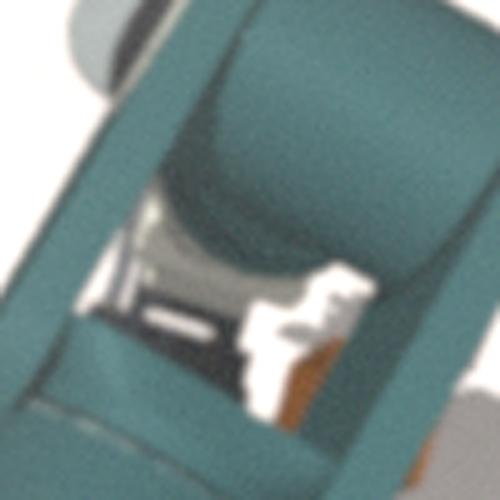

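```bash
cat >> h.py <<'E'
def tong(x,y,yaw):
    c,s=np.cos(yaw),np.sin(yaw)
    L=[(u,sg*v,z) for sg in(-1,1) for z in(0,24) for u,v in[(-30,25),(30,30)]]+[(115,29,z) for z in(0,24)]+[(115,-29,z) for z in(0,24)]+[(-95,0,z) for z in(0,24)]
    return np.array([[x+c*a-s*b,y+s*a+c*b,z] for a,b,z in L])
E
python3 - <<'E'
from h import *
S=lambda u,v:((u+.5)/4-.5+120,(v+.5)/4-.5+200)
q=[back('scene',S(*p),90)[:2] for p in[(141,351),(184,455),(28,528),(0,416)]];print("tumbler rim",np.round(q,1).tolist(),np.mean(q,0))
print(back('scene',S(236,559),0))
t=tong(515.5,222.7,.374)
crop("scene",330,150,440,210,"s17.png",7,1.2,proj("scene",t))
crop("top",215,155,285,245,"t17.png",6,1.8,proj("top",t))
E
```

```text
tumbler rim [[441.8, -353.2], [501.0, -368.6], [483.0, -427.5], [426.2, -409.9]] [ 463.00776565 -389.80082574]
[ 498.95773566 -369.44677174    0.        ]
```

View pics/s17.png

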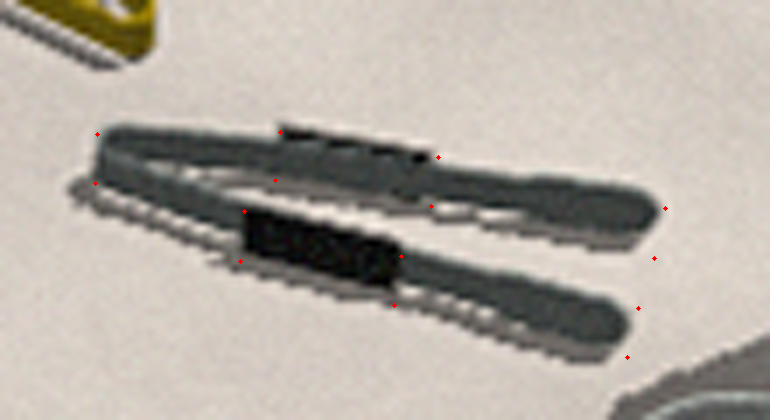

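View pics/t17.png

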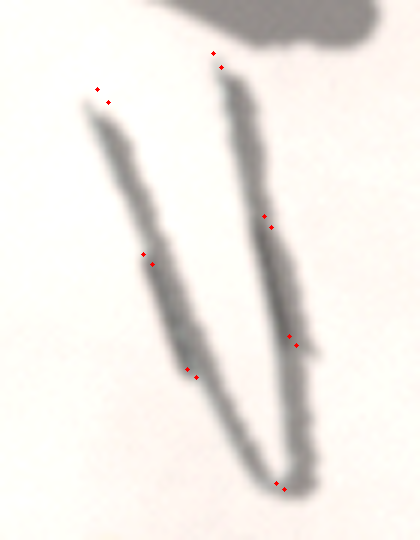

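```bash
python3 -m creep '[[1,0,0,0,0.88],[1,0,0,0,0.88],[1,0,0,0,0.88],[1,0,0,0,0.88],[1,0,0,0,0.88],[1,0,0,0,0.88],[1,0,0,0,0.88],[1,0,0,0,0]]'; python3 - <<'E'
from h import *
go(514,221,180,-1.197)
S=lambda u,v:((u+.5)/3-.5+200,(v+.5)/3-.5+140)
print(back("scene",S(406,298),15))
crop("scene",310,205,370,255,"s18.png",10,1.3)
crop("top",310,165,350,205,"t18.png",10,2)
a=cv2.imread("pics/s18.png");b=cv2.imread("pics/t18.png");cv2.imwrite("pics/st18.png",np.hstack([a[:400],b])[:, :1000]); 
E
```

```text
time_s: 20.05
tcp_pos: [502.8, -249.5, 228.2]
orientation: [3.141, 0.0, -1.202]
ft_force: [-0.5, 0.1, -0.2]
gripper_width: 92.8
units x -8.698 y -3.598 z 0.965 turn -0.04 t 20.05 [ 502.8 -249.5  228.2] yaw -1.202 w 92.8 F [-0.5  0.1 -0.2]
[564.88780158  -8.97478464  15.        ]
```

View pics/s18.png

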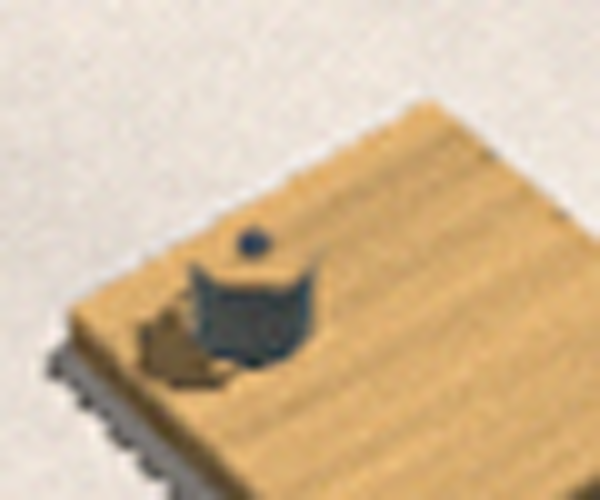

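View pics/t18.png

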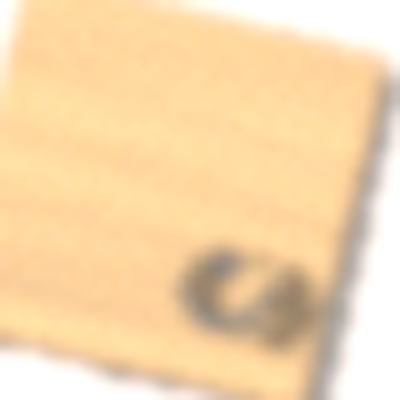

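```bash
python3 - <<'E'
from h import *
print(back("scene",(334.9,231.3),41),back("scene",(334.9,237.5),15),back("top",(332.8,193.8),38))
def st(x,y):
    a=np.linspace(0,6.28,24);return np.array([[x+14*np.cos(t),y+14*np.sin(t),z] for z in(15,41) for t in a])
for p in[(562,-10)]:
  print(proj("scene",st(*p)).min(0),proj("scene",st(*p)).max(0),proj("top",st(*p)).min(0),proj("top",st(*p)).max(0))
E
```

```text
[564.84050075  -9.87892345  41.        ] [561.86605744  -5.75449325  15.        ] [554.57814544  -7.57181026  38.        ]
[327.41048028 226.00608763] [340.25559254 243.43610141] [328.85305656 186.24894177] [338.73502007 197.76805108]
```

```bash
python3 -m creep '[[1,-0.4,-0.17,0,0],[1,-0.7,-0.29,0,0],[1,-0.8,-0.33,0,0],[1,-0.8,-0.33,0,0],[1,-0.8,-0.33,0,0],[1,-0.8,-0.33,0,0],[1,-0.8,-0.33,0,0],[1,-0.8,-0.33,0,0],[1,-0.8,-0.33,0.1,0],[1,-0.8,-0.33,0.2,0],[1,-0.7,-0.3,0.3,0],[1,-0.5,-0.2,0.3,0]]'; python3 -c "
from h import *
go(514,221,13,-1.197)"
```

```text
time_s: 21.35
tcp_pos: [512.5, 224.4, 182.9]
orientation: [-3.141, 0.0, -1.194]
ft_force: [0.4, -1.0, 0.1]
gripper_width: 92.8
units x 0.075 y -0.002 z 3.399 turn 0.02 t 21.35 [512.5 224.4 182.9] yaw -1.194 w 92.8 F [ 0.4 -1.   0.1]
```

```bash
python3 -m creep '[[1,0.075,0,0.4,0],[1,0,0,0.6,0],[1,0,0,0.6,0],[1,0,0,0.5,0],[1,0,0,0.4,0],[1,0,0,0.2,0],[1,0,0,0,0]]' 15; python3 - <<'E'
from h import *
go(514,221,13,-1.197)
crop("scene",310,110,450,220,"s19.png",5,1.3)
E
```

```text
time_s: 22.05
tcp_pos: [513.5, 218.5, 47.3]
orientation: [3.14, -0.0, -1.197]
ft_force: [0.2, -0.2, 0.4]
gripper_width: 93.0
units x -0.043 y -0.027 z 0.686 turn 0.00 t 22.05 [513.5 218.5  47.3] yaw -1.197 w 93.0 F [ 0.2 -0.2  0.4]
```

View pics/s19.png

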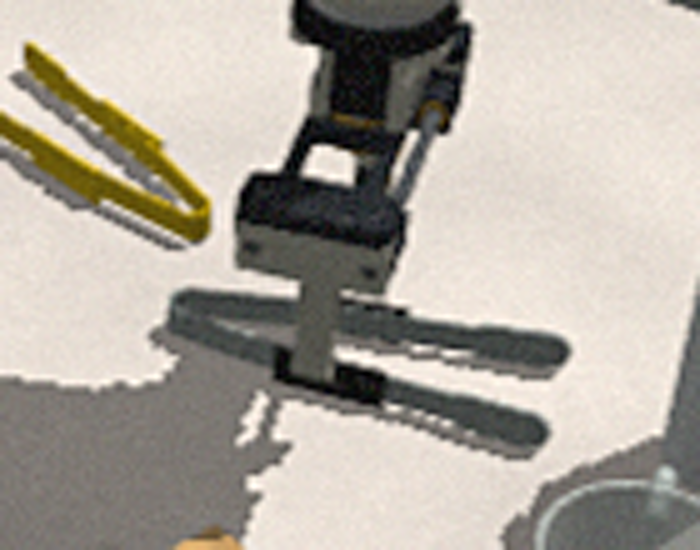

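```bash
python3 -m creep '[[1,-0.04,0,0.3,0],[1,0,0,0.25,0],[1,0,0,0.12,0],[1,0,0,0,0]]' 15; python3 - <<'E'
from h import *
go(514,221,13,-1.197)
crop("scene",310,110,450,220,"s20.png",5,1.3)
E
```

```text
time_s: 22.5
tcp_pos: [512.6, 220.6, 13.7]
orientation: [3.14, 0.0, -1.198]
ft_force: [0.4, 0.4, -0.6]
gripper_width: 92.8
units x 0.003 y -0.028 z 0.013 turn -0.01 t 22.5 [512.6 220.6  13.7] yaw -1.198 w 92.8 F [ 0.4  0.4 -0.6]
```

View pics/s20.png

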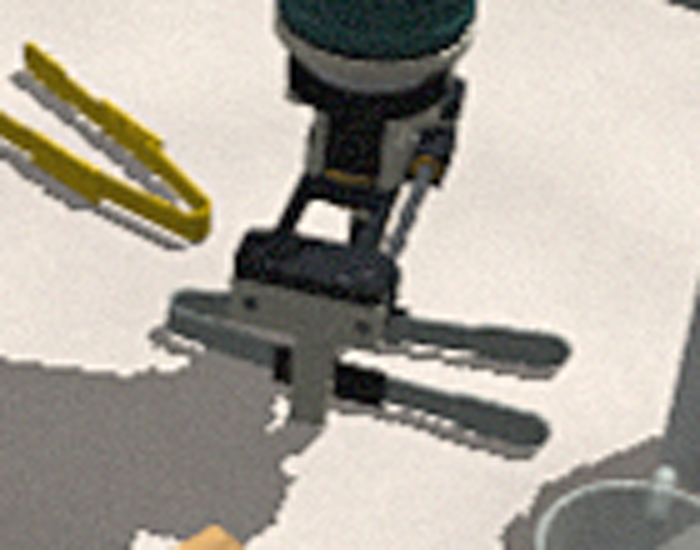

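```bash
python3 -m creep '[[0.3,0,0,0,0],[0.075,0,0,0,0],[0.075,0,0,0,0],[0.075,0,0,0,0],[0.075,0,0,0,0],[0.075,0,0,0,0],[0.075,0,0,0,0]]' 15; python3 -m creep '[[0.075,0,0,-0.1,0],[0.075,0,0,-0.2,0],[0.075,0,0,-0.3,0],[0.075,0,0,-0.3,0],[0.075,0,0,-0.3,0],[0.075,0,0,0,0]]'; python3 - <<'E'
from h import *
go(514,221,13,-1.197)
crop("scene",310,70,470,220,"s21.png",4,1.3)
E
```

```text
time_s: 23.25
tcp_pos: [513.3, 220.9, 15.1]
orientation: [-3.141, 0.0, -1.199]
ft_force: [-0.3, 0.6, 2.0]
gripper_width: 50.5
time_s: 23.85
tcp_pos: [514.3, 221.2, 78.0]
orientation: [-3.138, -0.0, -1.198]
ft_force: [0.3, -0.2, -1.8]
gripper_width: 50.1
units x 0.002 y 0.008 z 1.300 turn -0.01 t 23.85 [514.3 221.2  78. ] yaw -1.198 w 50.1 F [ 0.3 -0.2 -1.8]
```

View pics/s21.png

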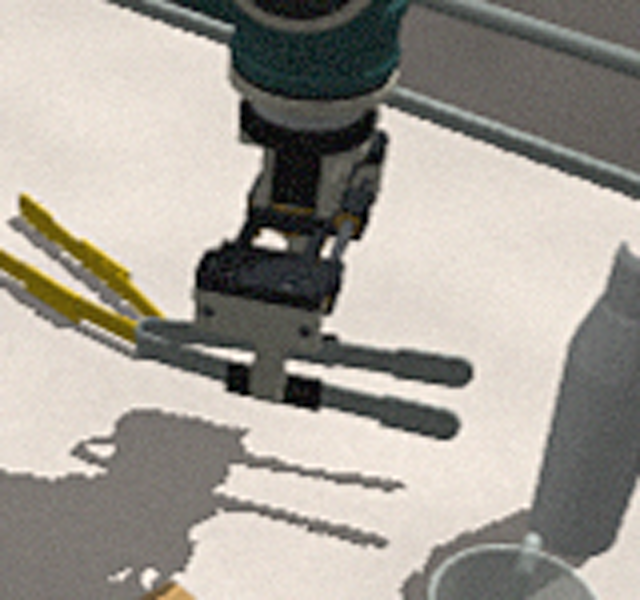

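```bash
python3 -m creep '[[0.075,0,0,-0.1,0.5],[0.075,0,0,-0.2,0.5],[0.075,0,0,-0.2,0.5],[0.075,0,0,-0.1,0.5],[0.075,0,0,0,0.48],[0.075,0,0,0,0]]'; python3 - <<'E'
from h import *
go(471,-6,90,-1.571)
E
```

```text
time_s: 24.5
tcp_pos: [513.0, 220.7, 104.3]
orientation: [3.141, -0.0, -1.572]
ft_force: [0.2, 0.0, -1.4]
gripper_width: 50.5
units x 4.535 y 0.835 z 0.287 turn -0.01 t 24.5 [513.  220.7 104.3] yaw -1.572 w 50.5 F [ 0.2  0.  -1.4]
```

```bash
python3 -m creep '[[0.075,0.25,0.05,0,0],[0.075,0.45,0.08,0,0],[0.075,0.5,0.09,0.1,0],[0.075,0.5,0.09,0.19,0],[0.075,0.5,0.09,0,0],[0.075,0.5,0.09,0,0],[0.075,0.5,0.09,0,0],[0.075,0.5,0.09,0,0],[0.075,0.45,0.09,0,0],[0.075,0.3,0.06,0,0],[0.075,0.09,0.01,0,0],[0.075,0,0,0,0]]'; python3 - <<'E'
from h import *
go(471,-6,90,-1.571)
crop("scene",270,150,410,270,"s22.png",5,1.3)
crop("top",290,140,370,260,"t22.png",5,1.6)
E
```

```text
time_s: 25.7
tcp_pos: [471.5, -6.8, 90.2]
orientation: [3.141, -0.0, -1.571]
ft_force: [0.9, 1.1, -0.7]
gripper_width: 50.5
units x -0.015 y 0.010 z 0.004 turn 0.00 t 25.7 [471.5  -6.8  90.2] yaw -1.571 w 50.5 F [ 0.9  1.1 -0.7]
```

View pics/s22.png

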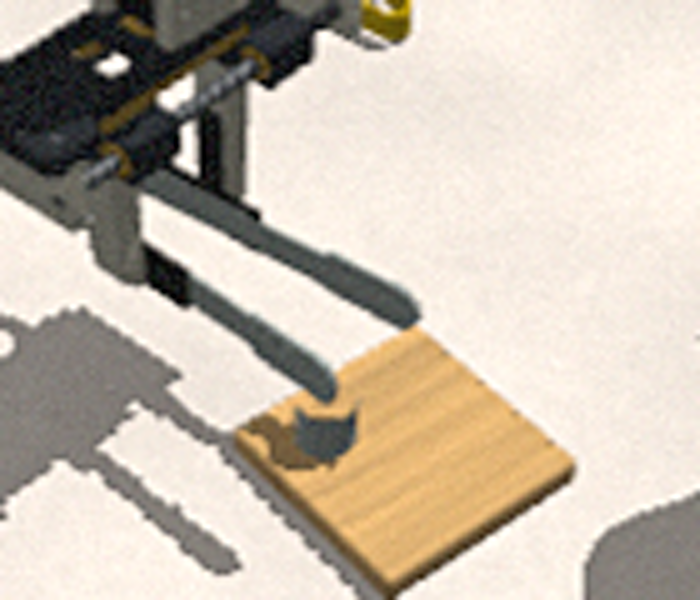

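View pics/t22.png

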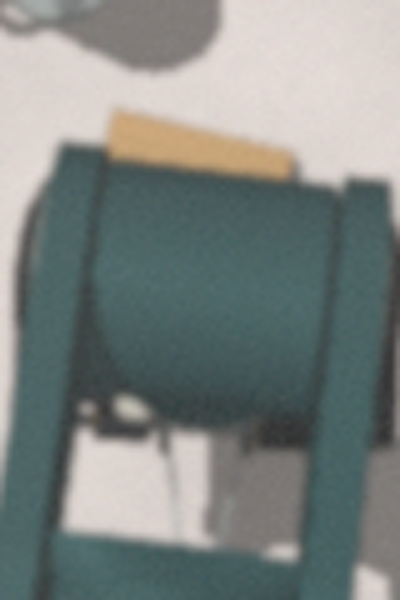

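```bash
python3 - <<'E'
from h import *
for x in(586,590):
  for y in(-31,17):
    for z in(76,88): print(x,y,z,((proj("scene",[x,y,z])[0]-[270,150]+.5)*5).round(0))
# tip measured
S=lambda u,v:((u+.5)/5-.5+270,(v+.5)/5-.5+150)
print(back("scene",S(336,390),84),back("scene",S(418,312),84))
E
```

```text
586 -31 76 [334. 405.]
586 -31 88 [335. 385.]
586 17 76 [407. 342.]
586 17 88 [409. 322.]
590 -31 76 [342. 410.]
590 -31 88 [342. 390.]
590 17 76 [415. 347.]
590 17 88 [416. 327.]
[585.99544416 -29.85066585  84.        ] [583.14357249  27.68186825  84.        ]
```

```bash
python3 -m creep '[[0.075,0.04,0,0.2,0],[0.075,0,0,0.25,0],[0.075,0,0,0.15,0],[0.075,0,0,0,0]]'; python3 - <<'E'
from h import *
go(471,-6,32,-1.571)
crop("scene",290,180,390,260,"s23.png",7,1.3)
E
```

```text
time_s: 26.2
tcp_pos: [471.0, -7.9, 58.5]
orientation: [3.139, 0.0, -1.57]
ft_force: [-0.1, 0.4, -0.9]
gripper_width: 50.3
units x -0.039 y -0.001 z 0.531 turn 0.01 t 26.2 [471.   -7.9  58.5] yaw -1.57 w 50.3 F [-0.1  0.4 -0.9]
```

View pics/s23.png

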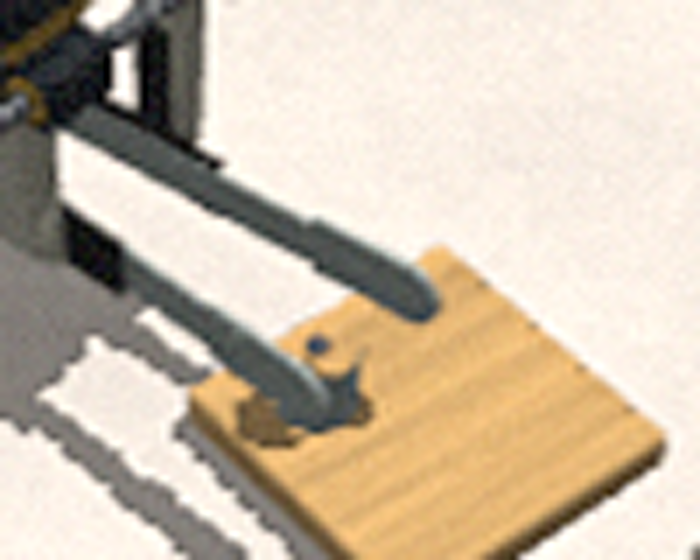

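```bash
python3 -m creep '[[0.075,0,0,0.15,0],[0.075,0,0,0.15,0],[0.075,0,0,0.12,0],[0.075,0,0,0.08,0],[0.075,0,0,0,0]]'; python3 - <<'E'
from h import *
go(471,-6,32,-1.571)
crop("scene",290,180,390,260,"s24.png",7,1.3)
E
```

```text
time_s: 26.75
tcp_pos: [471.5, -8.2, 34.7]
orientation: [3.141, 0.0, -1.571]
ft_force: [-0.4, 0.6, -1.1]
gripper_width: 50.2
units x -0.044 y 0.010 z 0.055 turn 0.00 t 26.75 [471.5  -8.2  34.7] yaw -1.571 w 50.2 F [-0.4  0.6 -1.1]
```

View pics/s24.png

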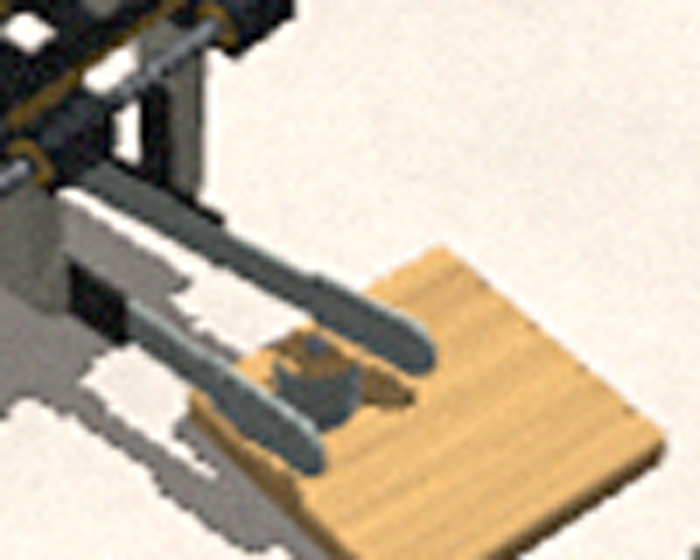

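```bash
python3 -m creep '[[0.075,0,0,0.05,0],[0.0,0,0,0,0],[-0.06,0,0,0,0],[-0.12,0,0,0,0],[-0.18,0,0,0,0],[-0.25,0,0,0,0],[-0.3,0,0,0,0],[-0.3,0,0,0,0],[-0.3,0,0,0,0]]' 25; python3 - <<'E'
from h import *
go(471,-6,32,-1.571)
crop("scene",290,180,390,260,"s25.png",7,1.3)
E
```

```text
time_s: 27.7
tcp_pos: [471.8, -8.2, 32.9]
orientation: [-3.142, 0.0, -1.571]
ft_force: [0.5, 0.6, -0.5]
gripper_width: 39.7
units x -0.044 y 0.016 z 0.018 turn 0.00 t 27.7 [471.8  -8.2  32.9] yaw -1.571 w 39.7 F [ 0.5  0.6 -0.5]
```

View pics/s25.png

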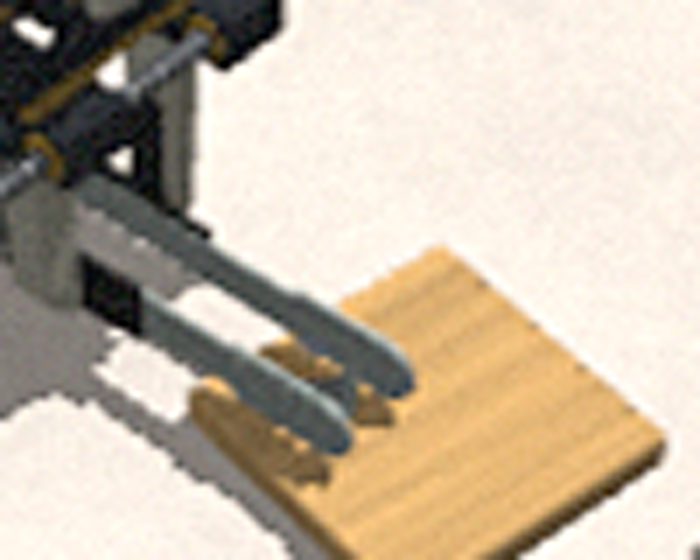

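```bash
python3 -m creep '[[-0.3,0,0,-0.05,0],[-0.3,0,0,-0.12,0],[-0.3,0,0,-0.25,0],[-0.3,0,0,-0.35,0],[-0.3,0,0,-0.4,0],[-0.3,0,0,-0.4,0],[-0.3,0,0,-0.4,0],[-0.3,0,0,-0.3,0],[-0.3,0,0,-0.2,0],[-0.3,0,0,-0.1,0],[-0.3,0,0,0,0]]'; python3 - <<'E'
from h import *
go(471,-6,32,-1.571)
crop("scene",250,100,390,220,"s26.png",5,1.3)
E
```

```text
time_s: 28.85
tcp_pos: [471.9, -8.2, 161.7]
orientation: [-3.141, -0.0, -1.571]
ft_force: [0.8, -0.4, -2.1]
gripper_width: 39.8
units x -0.045 y 0.017 z 2.594 turn 0.00 t 28.85 [471.9  -8.2 161.7] yaw -1.571 w 39.8 F [ 0.8 -0.4 -2.1]
```

View pics/s26.png

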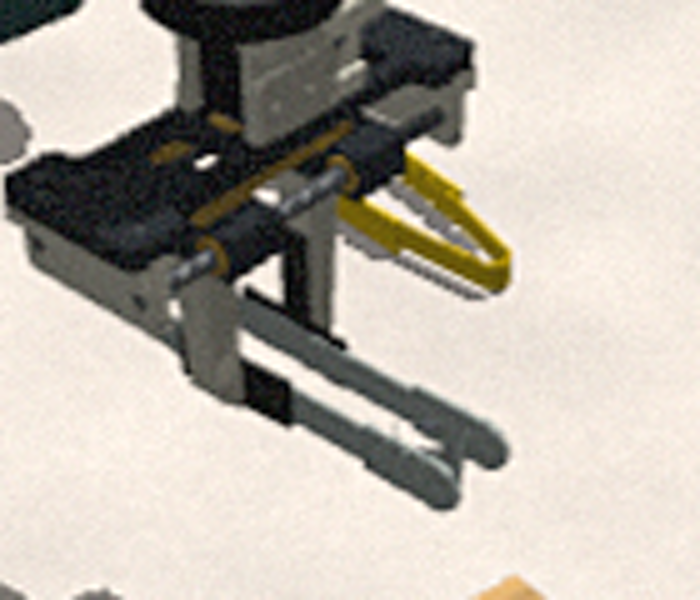

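```bash
python3 -m creep '[[-0.3,0,0,0,0.3],[-0.3,0,0,0,0.5],[-0.3,0,0,0,0.6],[-0.3,0,0,0,0.6],[-0.3,0,0,0,0.6],[-0.3,0,0,0,0.6],[-0.3,0,0,0,0.6],[-0.3,0,0,0,0.5],[-0.3,0,0,0,0.36],[-0.3,0,0,0,0]]'; python3 - <<'E'
from h import *
go(393.9,-332.7,160,-2.27)
E
```

```text
time_s: 29.9
tcp_pos: [471.5, -8.2, 160.5]
orientation: [3.14, -0.001, -2.27]
ft_force: [0.8, -0.0, -1.4]
gripper_width: 39.8
units x 5.964 y -2.992 z 0.009 turn -0.00 t 29.9 [471.5  -8.2 160.5] yaw -2.27 w 39.8 F [ 0.8 -0.  -1.4]
```

```bash
python3 -m creep '[[-0.3,0.15,-0.075,0,0],[-0.3,0.3,-0.15,0,0],[-0.3,0.4,-0.2,0,0],[-0.3,0.4,-0.2,0,0],[-0.3,0.4,-0.2,0,0],[-0.3,0.4,-0.2,0,0],[-0.3,0.4,-0.2,0,0],[-0.3,0.4,-0.2,0,0],[-0.3,0.4,-0.2,0,0],[-0.3,0.4,-0.2,0,0],[-0.3,0.4,-0.2,0,0],[-0.3,0.4,-0.2,0,0]]'; python3 -m creep '[[-0.3,0.4,-0.2,0,0],[-0.3,0.4,-0.2,0,0],[-0.3,0.35,-0.18,0,0],[-0.3,0.25,-0.13,0,0],[-0.3,0.11,-0.05,0,0],[-0.3,0,0,0,0],[-0.3,0,0,0,0]]'; python3 - <<'E'
from h import *
go(393.9,-332.7,140,-2.27)
crop("scene",80,200,260,350,"s27.png",4,1.4)
crop("top",400,150,540,280,"t27.png",5,1.6)
E
```

```text
time_s: 31.1
tcp_pos: [413.1, -251.4, 161.1]
orientation: [3.141, -0.0, -2.268]
ft_force: [-0.2, 0.1, -1.9]
gripper_width: 39.9
time_s: 31.8
tcp_pos: [394.4, -331.9, 161.3]
orientation: [3.141, 0.0, -2.269]
ft_force: [0.7, 0.9, -2.5]
gripper_width: 40.0
units x 0.018 y -0.002 z 0.426 turn 0.01 t 31.8 [ 394.4 -331.9  161.3] yaw -2.269 w 40.0 F [ 0.7  0.9 -2.5]
```

View pics/s27.png

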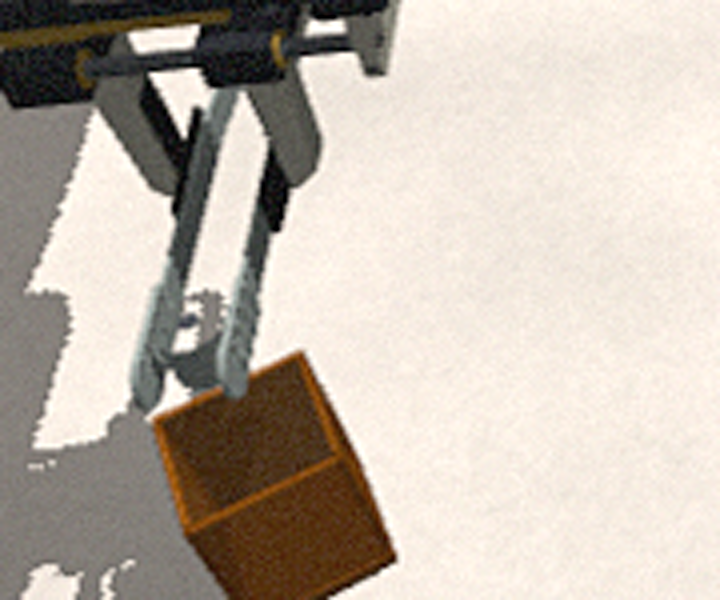

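View pics/t27.png

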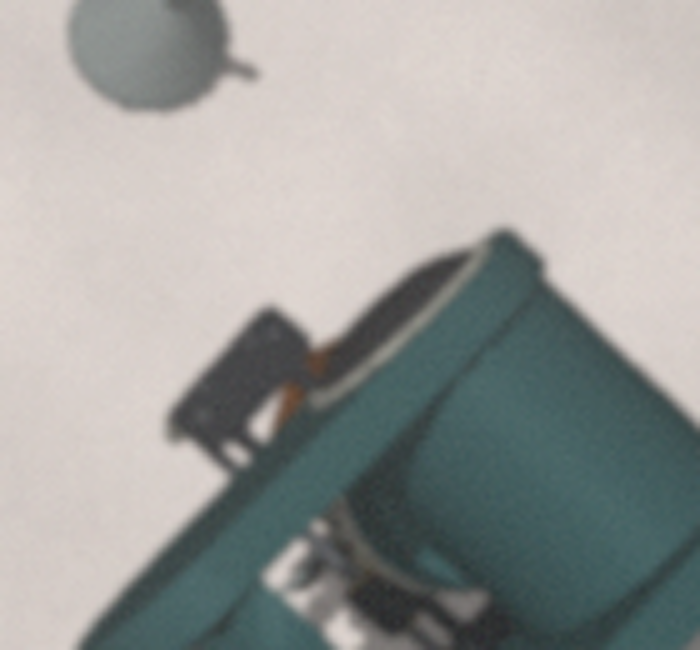

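```bash
python3 - <<'E'
from h import *
S=lambda u,v:((u+.5)/4-.5+80,(v+.5)/4-.5+200)
q=[back('scene',S(*p),90)[:2] for p in[(304,351),(345,458),(190,530),(153,418)]];print(np.round(q,1).tolist(),np.mean(q,0))
print(back('scene',S(395,561),0))
print(back('scene',S(193,372),145))
p0=np.array([394.4,-331.9]);f=np.array([np.cos(-.7),np.sin(-.7)]);l=np.array([-f[1],f[0]])
for u,v in[(147,410),(233,397)]:
  b=back('scene',S(u,v),150)[:2];print("tip",b,(b-p0)@f,(b-p0)@l)
b=back('scene',S(193,372),145)[:2];print((b-p0)@f,(b-p0)@l)
for d in(85,89,93,97):
  c=p0+d*f
  a=np.linspace(0,6.28,40);P_=np.array([[c[0]+14*np.cos(t),c[1]+14*np.sin(t),z] for z in(145,) for t in a])
  m=((proj('scene',P_)-[80,200]+.5)*4);print(d,c,m.min(0),m.max(0))
E
```

```text
[[442.8, -352.3], [502.5, -369.1], [484.4, -427.4], [424.9, -412.3]] [ 463.66337622 -390.28629662]
[ 499.44918413 -370.28711723    0.        ]
[ 465.03585298 -395.40072844  145.        ]
tip [ 472.17128345 -415.86861225] 113.57682372141196 -14.121100700901671
tip [ 491.45097727 -391.39197572] 112.55446474143565 17.01998328022441
94.93357270706369 -3.063170197575161
85 [ 459.41158592 -386.65850342] [169.33960894 320.7253287 ] [244.53586012 380.68104048]
89 [ 462.47095467 -389.23537416] [166.94394531 328.9588812 ] [242.52582523 389.48926716]
93 [ 465.53032342 -391.81224491] [164.52514092 337.27021765] [240.49660659 398.38358207]
97 [ 468.58969217 -394.38911566] [162.08285887 345.66044553] [238.44792827 407.36525348]
```

```bash
python3 -m creep '[[-0.3,0.01,0,0.08,0],[-0.3,0,0,0.12,0],[-0.3,0,0,0.12,0],[-0.3,0,0,0.07,0],[-0.3,0,0,0,0],[-0.3,0,0,0,0],[-0.3,0,0,0,0],[-0.3,0,0,0,0],[-0.3,0,0,0,0]]'; python3 - <<'E'
from h import *
go(393.9,-332.7,140,-2.27)
crop("scene",80,200,260,350,"s28.png",4,1.4)
im=r.capture("scene");cv2.imwrite("pics/full.png",im[:,:,::-1])
E
```

```text
time_s: 32.8
tcp_pos: [394.1, -332.8, 142.1]
orientation: [-3.141, -0.0, -2.27]
ft_force: [-0.2, 0.3, -2.5]
gripper_width: 39.7
units x 0.001 y 0.005 z 0.042 turn 0.00 t 32.8 [ 394.1 -332.8  142.1] yaw -2.27 w 39.7 F [-0.2  0.3 -2.5]
```

View pics/s28.png

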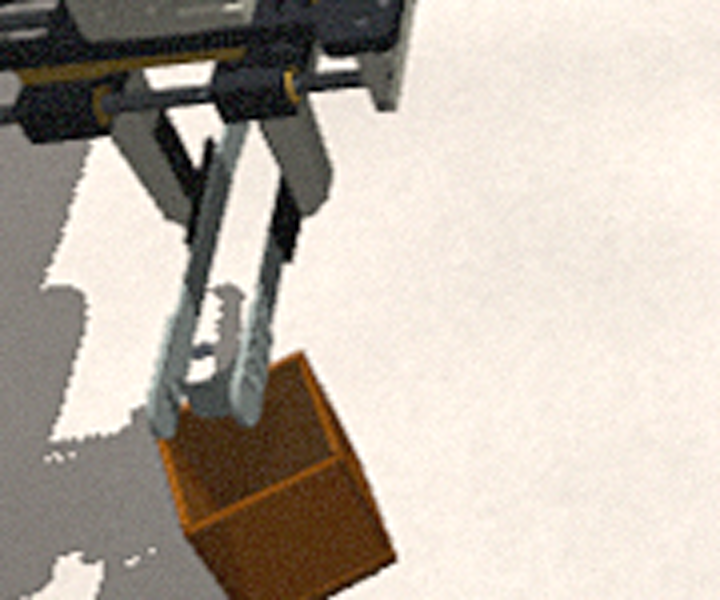

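View pics/full.png

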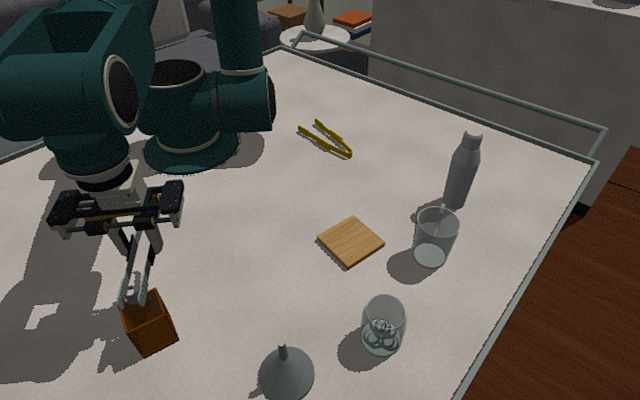

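```bash
python3 - <<'E'
from h import *
for z in(120,125,130):
  a=np.linspace(0,6.28,40);m=(proj('scene',np.array([[463+14*np.cos(t),-390+14*np.sin(t),z] for t in a]))-[80,200]+.5)*4;print(z,m.min(0),m.max(0))
im=cv2.imread("pics/s28.png")[330:450,130:290];cv2.imwrite("pics/z28.png",cv2.resize(im,None,fx=4,fy=4,interpolation=cv2.INTER_CUBIC))
E
```

```text
120 [188.17307375 366.50602133] [261.55024338 426.68798371]
125 [183.78734973 359.53650433] [257.61392245 419.81822192]
130 [179.35318477 352.49166606] [253.63463358 412.87170406]
```

View pics/z28.png

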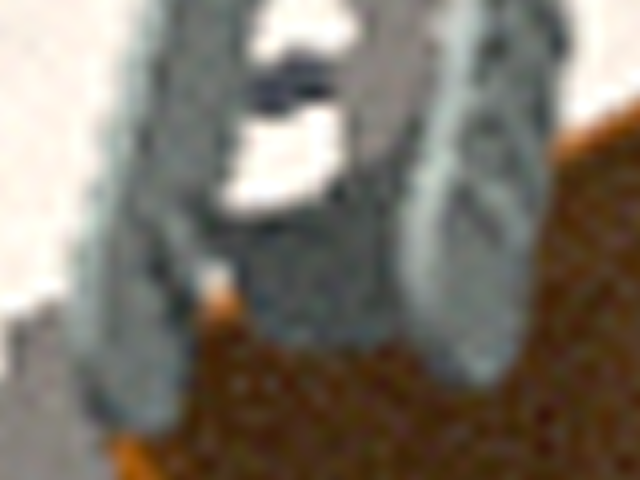

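```bash
python3 -c "
from h import *
go(394,-332.7,142,-2.27);print(r.job_done())"
```

```text
units x -0.000 y 0.002 z -0.000 turn 0.00 t 32.9 [ 394.1 -332.8  142. ] yaw -2.269 w 39.7 F [-0.2 -1.1 -1.3]
the job is handed in; nothing more can be done
None
```

I handed the job in at 32.9 s with the tumbler standing mouth up and the stone held in the tongs over it. No verdict was reported.

**Tumbler:** I turned it over in two quarter turns, each time gripping a top corner lightly at 3 N and keeping one edge on the shelf. Then I let go of it. My first grip lifted the tumbler about 18 mm without tilting it, so I set it back down and gripped it again near the top. The tumbler now stands about 170 mm from where it started.

**Tongs and stone:** I took the grey tongs with the black sleeves, not the yellow look-alike. I closed them on the stone; the gripper read 39.7 mm, against the 40 mm expected. The gripper's own fingers never went near the stone.

**Last checks:**
- **Position:** the stone is about 2–3 mm from the middle of the tumbler's mouth, and its underside is about 35 mm above the rim. This comes from the scene camera only, because the arm hid the tumbler from the top camera. It also relies on the height I worked out for the stone in the jaws.
- **Hold:** the arm was still, and the grip width stayed at about 40 mm.
- **Other items:** the jar, measuring cup, shaker and funnel looked unmoved.
- **Camera disagreement:** while finding the stone and the tongs, the two cameras differed by a few mm, so I used values in between.

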